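# Park a glaze-drip hook carrier on its strut rail

### The job

Pick up the loose hook carrier, enter its nylon shoe into the rail at the flared open end and slide it along the channel, past the spring catch, until it is fully home against the rubber buffer and the catch has sprung out behind it. Slide it with feel: do not force or ram it in the rail, let go of it there, and leave the bowl, the jar and the paddle undisturbed.

Things in the scene. Friction and masses are not known exactly. Their poses are not given: they have to be found in the camera images.
- carrier: hook carrier, 180 to 310 g, stands on the bench at first. White nylon shoe 70 long (y) x 13 thick (x) x 34 high (z), both ends half-round (radius 17, seen along x). From its +x face a neck 30 long (y), 18 high, and a steel bracket 12 thick (y) reach out to the lug; J hook beyond to x = 95, no lower than the shoe. Origin: middle of shoe's underside; x shoe to hook, y along shoe, z up; all in mm
- carrier_lug (a point): upright steel grip lug of the carrier: this point is its middle, at x = 50, y = 0, z = 55 in the carrier's frame, axes alike. The lug is 12 thick (y), 26 wide (x), free on both y faces from z = 27 to its top at z = 76. Take it here from above; in the rail its top is 38 above the channel; all in mm
- rail: fixed steel C channel, 41 high, 21 deep, 320 long along its y, held level on two posts behind it (-x side). Origin on the bench under its middle; channel centre line at x = 0, z = 160, y = -160 to +160. Inside 36 high, 16 deep (x = -8 to 8). Slot, 22 high, faces +x: neck passes through it, lug and hook stay outside on +x, over a drip tray 25 high. Shoe axes then match rail axes; all in mm
- rail_mouth (a point): middle of the open end (y = -160, z = 160 in the rail's frame, axes alike): the only way in, moving along +y. Back and lips flare outward for 14 in front of it. So at entry the carrier's origin lies 17 below this height. Nylon on this steel slides with friction about 0.25; all in mm
- rail_cap (a point): middle of the closed end (y = +160, z = 160), black cap. Before it a parking stop (dark housing on the rail's back) is clamped fast, set anew each time: home of the shoe's middle is 63 to 133 short of this point. At home the shoe rests on a rubber buffer: met 1 before home, gives 2.5 at 4 N/mm, then hard. Over 20 N of the carrier on rail or stop is ramming
- catch (a joint): spring catch of the parking stop, a bevelled tongue through the channel's back. In m: 0 = out in the channel; up to 0.0075 = pressed back. The passing shoe presses it back by 3 to 6.5 mm, from about 85 mm before home on (2 to 6 N of push along the rail at first, less after), and it springs out behind the shoe's end at home and holds it
- bowl: bystander: terracotta bowl, 96 wide, 50 high, origin under its middle; all in mm
- jar: bystander: white lidded jar, 64 wide, 75 high, origin under its middle; all in mm
- paddle: bystander: wooden spatula-shaped paddle, 200 long, lying along its x; all in mm
There are look-alikes about, which are no part of the job. Leave any pink look-alike of the carrier alone.

How it is judged (in metres and radians):
On the way, in this order (a step that is already met when the one before it is completed fails the run):
1. the whole shoe is inside the rail, entered at the mouth (y of carrier in the frame of rail between -0.125 and 0.03 m and x of carrier in the frame of rail between -0.004 and 0.004 m and z of carrier in the frame of rail between 0.139 and 0.147 m), for 0.1 s.
2. the shoe presses the catch back as it passes (value of joint catch above 0.002 m and y of carrier in the frame of rail above -0.07 m), for 0.1 s.
At the end, for the whole second after the job is handed in: the carrier's shoe is inside the channel (within 4 mm of its centre line), at the stop (over 22 mm past the rail's middle) with the catch sprung out behind it (to within 1.2 mm), released and at rest (value of joint catch below 0.0012 m and y of carrier in the frame of rail above 0.022 m and x of carrier in the frame of rail between -0.004 and 0.004 m and z of carrier in the frame of rail between 0.139 and 0.147 m and linear speed of carrier below 0.02 m/s); the robot touches nothing.
It fails at once if the carrier pressed on the rail or its stop with over 20 N (contact force between carrier and rail above 20 N).
It fails at once if the bowl moved over 20 mm (distance of bowl from where it was at the start of the episode above 0.02 m).
It fails at once if the jar moved over 20 mm (distance of jar from where it was at the start of the episode above 0.02 m).
It fails at once if the paddle moved over 20 mm (distance of paddle from where it was at the start of the episode above 0.02 m).
It also fails if it takes over 61 s, if anything falls off the work surface, if the arm or the gripper's body presses on something with over 40 N, if the wrist force passes 120 N, or if a joint passes its speed limit or range.

### The arm

A 6-joint arm with a two-finger parallel gripper is mounted at the origin on the work surface. World frame = base frame: x ahead of the robot, y to its left, z up, the work surface at z = 0. Lengths are in mm, angles in rad, forces in N, time in s.
With the tool pointing down it reaches from about 275 to 1000 mm from the base axis. Payload 8.4 kg.
Tool frame: the origin (TCP) lies midway between the tips of the shut fingers; the grasp point (between the pads) lies 19 mm behind it; z points along the fingers, y is the line along which they close (so a half turn about z gives the same grasp; the last joint's range is limited). The gripper opens to 85 mm and grips with 20 to 120 N. Pads are 22 mm wide; open, the fingers measure 114 mm over their backs; the gripper's body (76 mm by 85 mm) begins 54 mm behind the grasp point. The pads swing forward as they close: fully open they stand 13 mm farther back than shut.
Start: joints at [-1.108, 0.353, 1.633, -0, 1.155, -0.002], TCP at [280.151, -558.698, 231.281] pointing down, gripper open.
Joint ranges: [-2.63, 2.63], [-0.92, 2.1], [0.06, 2.66], [-1.3, 4.44], [0, 2.69], [-3.02, 3.02]. Speed limits (rad/s): [2.22, 2.22, 2.79, 3.14, 3.14, 3.14].

### API

Orientations are given as [roll, pitch, yaw] about the fixed x, y, z axes, in that order (R = Rz(yaw) Ry(pitch) Rx(roll)).
In Python, from rig import monitor, imaging, r gives the robot as it stands.
- The arm moves only by the tool drive_tool, never from a script. Its argument "plan" is a list of rows, each an object of numbers: "x", "y", "z": the shift along the tool's x, y, z in units of 50 mm (1.0 is 50 mm); "ax", "ay", "az": the turn, a rotation vector about the tool's x, y, z in units of 6 degrees (1.0 is 6 degrees); "hand": the finger opening in mm, from 0 to 85.4. In form: [{"x": .., "y": .., "z": .., "ax": .., "ay": .., "az": .., "hand": ..}, ...]. A call has 1 to 8 rows; each row is the pose to reach, as a shift and turn from the pose commanded when the call began, along the tool's axes at that moment; what a row does not reach only later rows make up. A row lasts 1/10 s, in which the tool goes at most 50 mm and 8.59 degrees, less where a joint would pass 70% of its speed; a pose out of reach is approached as far as the arm can. A call with a gripper value outside its range is refused whole. The fingers move at their own pace and stop on an object; "grip_force" is the grip in N (left out, the last holds). Time passes only in rows, so rows that repeat a pose let the fingers close. It gives the time, the measured TCP pose, the force, the opening and the grip force at its end, in the units of the state.
- monitor.sense(): the state, without advancing time (a new reading comes with each control period).
- imaging.grab_frame(name): name is "side" or "top"; returns the picture (384x512x3 uint8, red, green, blue); there is no depth.
- imaging.camera_info(name): a dict with "mtx" (3x3 intrinsics, pixels), "R" (3x3) and "t" (3): a world point X has camera coordinates R X + t. Camera axes: x right, y down, z forward; pixel columns grow to the right and rows downward; lengths in mm; the calibration is good to about 2 mm. A picture is of the moment at which its call begins. camera_info takes no time and is no camera call.
- r.sign_off(): hands the job in; it is judged then, once.
The state is a dict: "clock": time; "qpos": joint angles; "qvel": joint speeds; "joint_efforts": joint torques, N m; "eef_pos": TCP position; "tcp_rot": TCP orientation; "contact_force": force on the tool from outside, world axes, zero at the start; "wrist_torque": the same for the moment, N m; "opening": opening from 0.0 (shut) to 1.0 (fully open); "grasp_force": force on a finger pad.
Only numpy, scipy, OpenCV 4.12 (cv2) and the standard library are available. Lean on these libraries where they do the work, as an engineer would, in place of code of your own. Each camera call takes 0.05 s, during which the arm holds its last target. There are 200 camera calls.

## Working session

There is one attempt and no reset: what is moved stays moved. The work goes in short steps, Python scripts to look and compute and a tool call to move; the robot and the scene stay as the last step left them, time stands still between calls to the robot, and variables do not carry over. Pictures are saved under pics/ and viewed, at most 10 in all, crops included, and the job is handed in when it is done.

Besides the shell and the picture viewer there is one more tool, called after ">>>" in YAML: its name, and indented under it one key for each argument. drive_tool: Moves the arm, as the interface text tells. Its arguments: {"type":"object","properties":{"plan":{"type":"array","items":{"type":"object","properties":{"x":{"type":"number"},"y":{"type":"number"},"z":{"type":"number"},"ax":{"type":"number"},"ay":{"type":"number"},"az":{"type":"number"},"hand":{"type":"number"}}}},"grip_force":{"type":"number"}},"required":["plan"]}

```bash
mkdir -p pics; python3 - <<'E'
from rig import monitor, imaging, r
import cv2
for n in ("side","top"):
    f=imaging.grab_frame(n); cv2.imwrite(f"pics/{n}0.png",cv2.resize(f[:,:,::-1],(800,600),interpolation=cv2.INTER_CUBIC)); cv2.imwrite(f"pics/raw_{n}0.png",f[:,:,::-1])
    c=imaging.camera_info(n); print(n,c)
print(monitor.sense())
E
```

```text
side {'mtx': array([[360.20802143,   0.        , 252.0804506 ],
       [  0.        , 360.20802143, 190.64532384],
       [  0.        ,   0.        ,   1.        ]]), 'R': array([[-0.79901207, -0.60122568,  0.01036317],
       [-0.36304997,  0.46860142, -0.80536168],
       [ 0.47934792, -0.64725605, -0.59269315]]), 't': array([431.29704481, 296.52367403, 887.56968011])}
top {'mtx': array([[373.47391917,   0.        , 254.59742018],
       [  0.        , 373.47391917, 191.78236368],
       [  0.        ,   0.        ,   1.        ]]), 'R': array([[ 0.00762236, -0.99967775, -0.02421337],
       [-0.98136091, -0.00282853, -0.19215298],
       [ 0.19202257,  0.02522672, -0.98106623]]), 't': array([  5.0071751 , 552.85256196, 976.40564154])}
{'clock': 0.1, 'qpos': array([-1.10834718e+00,  3.53582304e-01,  1.63401897e+00, -8.54031914e-06,
        1.15521343e+00, -2.43667125e-03]), 'qvel': array([ 0.00115566, -0.00084898, -0.00196643, -0.00208022,  0.00154149,
        0.00017253]), 'joint_efforts': array([-1.46401699e-04, -6.06355619e+01, -3.42818999e+01, -4.27237808e-05,
        3.82819679e-03,  9.86473196e-07]), 'eef_pos': array([ 279.99558075, -558.31685691,  230.65208336]), 'tcp_rot': array([-3.14037060e+00,  4.83142147e-06,  4.64889271e-01]), 'contact_force': array([0.69553713, 0.00725754, 0.49175119]), 'wrist_torque': array([ 0.03038202,  0.01833524, -0.01219355]), 'grasp_force': 0.0, 'opening': 1.0022681075773106}
```

View pics/top0.png

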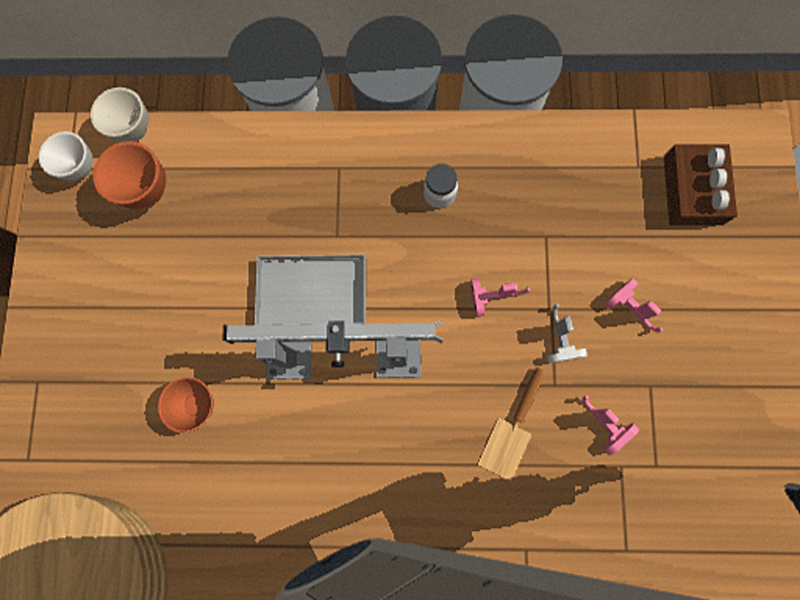

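View pics/side0.png

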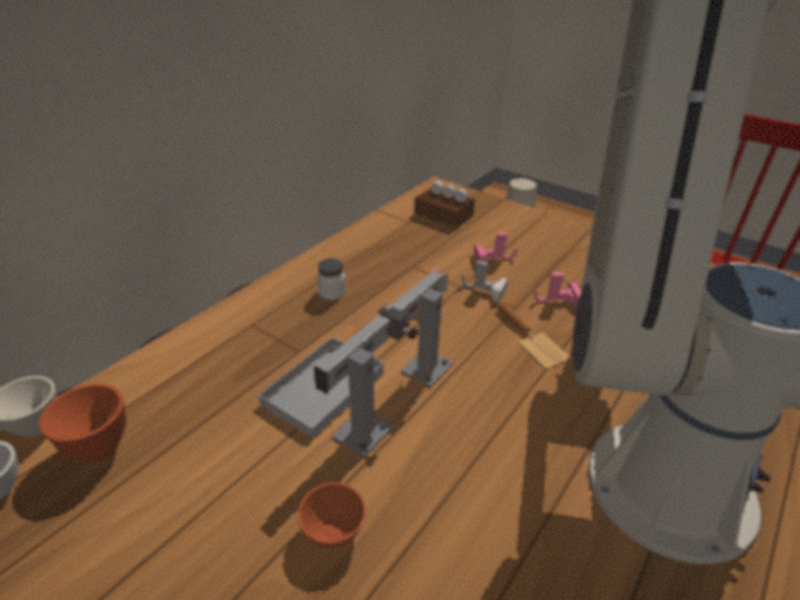

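The top view shows the rail at view pixels (225–440, 333) with its mouth at the right, so rail +x and +y lie roughly along world +x and +y. The white carrier has its shoe at (568,354) and its lug at about (563,325). The jar is at (440,187), the bowl at (186,405) and the paddle at (510,430). I'll zoom in on the parts to measure them.

```bash
cat > h.py <<'E'
import numpy as np, cv2
from rig import monitor, imaging, r
def ray(n,u,v):
    c=imaging.camera_info(n); d=c["R"].T@np.linalg.solve(c["mtx"],[u,v,1.]); o=-c["R"].T@c["t"]; return o,d
def onz(n,u,v,z):
    o,d=ray(n,u,v); return o+d*(z-o[2])/d[2]
def tri(a,b):
    (o1,d1),(o2,d2)=ray("top",*a),ray("side",*b)
    s=np.linalg.lstsq(np.c_[d1,-d2],o2-o1,rcond=None)[0]; p,q=o1+d1*s[0],o2+d2*s[1]; return (p+q)/2,np.linalg.norm(p-q)
def proj(n,X):
    c=imaging.camera_info(n); p=c["mtx"]@(c["R"]@np.asarray(X,float)+c["t"]); return p[:2]/p[2]
def panel(im,u0,v0,w,h,k):
    p=cv2.resize(im[v0:v0+h,u0:u0+w],None,fx=k,fy=k,interpolation=cv2.INTER_CUBIC)
    for i in range(0,w,10): cv2.putText(p,str(u0+i),(i*k,8),0,.3,(0,255,255),1); p[::4,i*k]=(0,255,255)
    for j in range(0,h,10): cv2.putText(p,str(v0+j),(0,j*k+8),0,.3,(0,255,0),1); p[j*k,::4]=(0,255,0)
    return p
E
python3 - <<'E'
from h import *
t=cv2.imread("pics/raw_top0.png"); s=cv2.imread("pics/raw_side0.png")
A=np.vstack([np.hstack([panel(t,345,190,40,50,8)[:300,:320],panel(s,290,160,50,50,6),]),
 panel(t,138,190,155,72,4)[:288,:620]]) if 0 else None
a=panel(t,345,190,40,45,8); b=panel(s,290,160,42,45,8); c=panel(t,138,197,155,40,5)[:, :775]
W=np.zeros((560,780,3),np.uint8); W[:360,:320]=a; W[:360,330:666]=b; W[360:560,:775]=c
cv2.imwrite("pics/z1.png",W)
W=panel(s,195,170,100,90,6)
cv2.imwrite("pics/z2.png",W)
# white shoe masks
hsv=cv2.cvtColor(t,cv2.COLOR_BGR2HSV); m=((hsv[...,1]<45)&(hsv[...,2]>190)).astype(np.uint8)
n,l,st,ce=cv2.connectedComponentsWithStats(m)
for i in range(1,n):
    if st[i,4]>15 and 330<ce[i][0]<400: 
        ys,xs=np.nonzero(l==i); print(ce[i],st[i],cv2.minAreaRect(np.c_[xs,ys].astype(np.float32)))
E
```

```text
[364.52173913 225.6       ] [356 221  20  10 115] ((364.9054260253906, 224.9324493408203), (7.39795446395874, 19.234682083129883), 80.53767395019531)
```

View pics/z1.png

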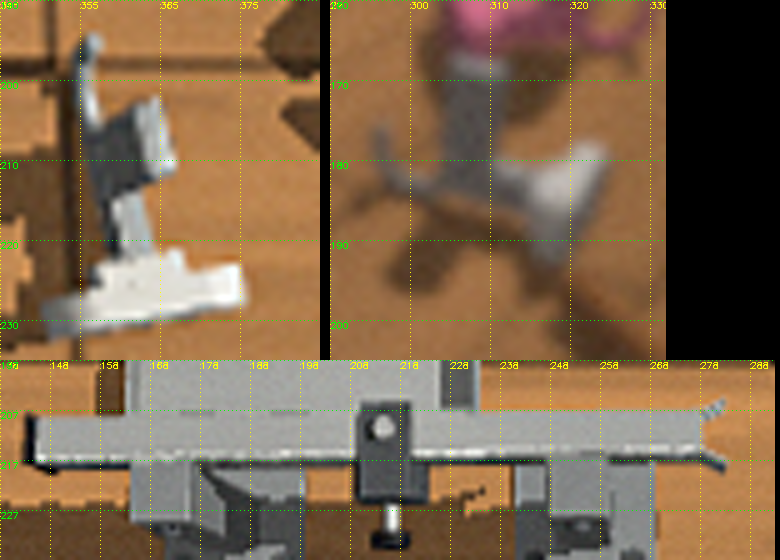

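View pics/z2.png

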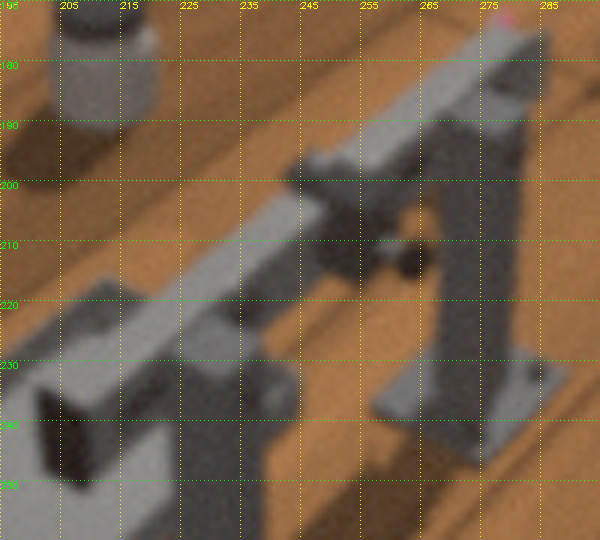

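The zoom shows the carrier's lug top as the light patch at top-image u 362–366, v 202–212, and in the side view at about (308,167.6). The shoe's back edge is tilted about 10°. The rail's top face spans u 145–278, v 207–216, and the flare is at u 278–283. Next I'll compute poses from these.

```bash
python3 - <<'E'
from h import *
t=cv2.imread("pics/raw_top0.png").astype(float); g=t.mean(2)
hsv=cv2.cvtColor(t.astype(np.uint8),cv2.COLOR_BGR2HSV)
# lug top
m=np.zeros(g.shape,np.uint8); m[201:214,360:369]=((hsv[...,1]<60)&(g>120))[201:214,360:369]
ys,xs=np.nonzero(m); rc=cv2.minAreaRect(np.c_[xs,ys].astype(np.float32)); print("lug",rc,xs.mean(),ys.mean(),len(xs))
print("lug world",onz("top",xs.mean(),ys.mean(),76), "tri",tri((xs.mean(),ys.mean()),(308.2,167.8)))
P=np.array([onz("top",a,b,76)[:2] for a,b in zip(xs,ys)]); w,v=np.linalg.eigh(np.cov(P.T)); d=v[:,1]*np.sign(v[0,1]); print("lug yaw deg",np.degrees(np.arctan2(d[1],d[0])), np.sqrt(12*w))
# shoe back edge, near z=17-34 : lowest white per column
L=[]
sat=hsv[...,1]
for u in range(354,373):
    col=sat[220:236,u].astype(float); k=[j for j in range(15) if col[j]<70<=col[j+1]]
    if k: j=k[-1]; L.append((u,220+j+(70-col[j])/(col[j+1]-col[j])))
L=np.array(L); print("back edge",L.round(1).tolist())
Q=np.array([onz("top",a,b,30)[:2] for a,b in L]); f=np.polyfit(Q[:,1],Q[:,0],1); print("shoe yaw deg",np.degrees(-np.arctan(f[0])))
# rail top edges: front edge by saturation/brightness gradient
def edge(col,sgn):
    d=np.diff(col)*sgn; j=d.argmax(); j=min(max(j,1),len(d)-2); a,b,c=d[j-1:j+2]; return j+.5+(.5*(a-c)/(a-2*b+c) if a-2*b+c else 0)
F=[(u,203+edge(-sat[203:213,u].astype(float),1)) for u in range(232,276)]
B=[(u,212+edge(g[212:221,u],-1)) for u in list(range(150,205))+list(range(222,276))]
for n,E in(("front",F),("back",B)):
    Q=np.array([onz("top",a,b,180.5)[:2] for a,b in E]); f=np.polyfit(Q[:,1],Q[:,0],1); e=Q[:,0]-np.polyval(f,Q[:,1]); k=abs(e)<3; f=np.polyfit(Q[k,1],Q[k,0],1); print(n,"yaw",np.degrees(-np.arctan(f[0])),f, e.std(),k.sum())
    print(Q[:2].round(1),Q[-2:].round(1))
for v in (210,212,214):
    a=139+edge(g[v,139:152],1); 
    print(v,"cap edge u",a,onz("top",a,v,180.5)[:2], g[v,138:150].round(), g[v,272:286].round())
for u in (144.7,277.9,142.3): print(u,onz("top",u,212,180.5))
print("cam",ray("top",0,0)[0],ray("side",0,0)[0])
for n in("top",): print("jar",onz(n,440*.64,187*.64,75),"paddle",onz(n,525*.64,390*.64,10))
E
```

```text
lug ((363.9422912597656, 206.7115478515625), (9.21745777130127, 3.1378581523895264), 78.69007110595703) 363.96774193548384 206.93548387096774 31
lug world [ 508.26428035 -283.63765792   76.        ] tri (array([ 507.88858909, -284.50935719,   73.9458012 ]), np.float64(1.5280231297739895))
lug yaw deg 10.280896967717135 [ 8.87119538 25.65422477]
back edge [[354.0, 231.7], [355.0, 231.4], [356.0, 231.3], [357.0, 231.3], [358.0, 230.9], [359.0, 230.7], [360.0, 230.5], [361.0, 230.4], [362.0, 230.4], [363.0, 230.4], [364.0, 229.6], [365.0, 229.7], [366.0, 229.5], [367.0, 229.4], [368.0, 229.3], [369.0, 228.9], [370.0, 228.5], [371.0, 228.4], [372.0, 228.3]]
shoe yaw deg 10.76712465690219
front yaw 0.48463605927563114 [-8.45869664e-03  4.92017087e+02] 0.7140225933270803 43
[[496.4  58.7]
 [491.7  56.2]] [[492.3 -42. ]
 [492.3 -44.4]]
back yaw 1.1380102998411386 [-1.98646389e-02  4.70884872e+02] 0.7451353248054639 109
[[465.8 255. ]
 [465.8 252.6]] [[470.7 -42. ]
 [471.3 -44.3]]
210 cap edge u 144.64166666666668 [482.56145613 269.01224342] [136. 137. 133. 147. 117.  30.  14. 126. 167. 163. 164. 161.] [167. 167. 165. 165. 169. 166. 150. 137. 141. 144. 145. 143. 142. 145.]
212 cap edge u 144.66537717601548 [477.70997794 268.64111402] [138. 133. 142. 144. 113.  33.  22. 125. 170. 163. 160. 162.] [167. 167. 168. 166. 164. 167. 158. 140. 127. 130. 129. 136. 131. 133.]
214 cap edge u 144.5194805194805 [472.86685796 268.68113868] [124. 130. 127. 139.  73.  28.   8. 174. 167. 164. 158. 160.] [162. 182. 198. 222. 210. 172. 180. 138. 129. 125. 121. 129. 130. 127.]
144.7 [477.71033259 268.55725397 180.5       ]
277.9 [479.06284582 -51.26034815 180.5       ]
142.3 [477.6857453  274.37120708 180.5       ]
cam [ 355.01780785  -18.0621892  1064.2721068 ] [ 26.80977242 694.84029236 760.39566765]
jar [754.64498198 -66.70884948  75.        ] paddle [ 398.3460585  -218.41972598   10.        ]
```

```bash
cat >> h.py <<'E'
from scipy.spatial.transform import Rotation as Ro
def to(x,y,z,yaw):
    s=monitor.sense(); C=Ro.from_euler("xyz",s["tcp_rot"]); T=Ro.from_euler("xyz",[np.pi,0,yaw])
    p=C.inv().apply(np.array([x,y,z])-s["eef_pos"])/50; a=np.degrees((C.inv()*T).as_rotvec())/6
    print("at",s["eef_pos"].round(2),s["tcp_rot"].round(4),"F",s["contact_force"].round(2),"t",s["clock"],"-> xyz",p.round(3),"a",a.round(3))
E
python3 -c "
from h import *
to(508.3,-283.6,140,.183)"
```

```text
at [ 280.   -558.32  230.65] [-3.1404  0.      0.4649] F [0.7  0.01 0.49] t 0.1 -> xyz [ 6.545 -2.862  1.817] a [-1.200e-02  2.000e-03  2.692e+00]
```

>>> drive_tool:
  plan:
    - {"x": 0.82, "y": -0.36, "z": 0.2, "az": 0.4, "hand": 50}
    - {"x": 1.64, "y": -0.72, "z": 0.4, "az": 0.8, "hand": 50}
    - {"x": 2.45, "y": -1.08, "z": 0.6, "az": 1.2, "hand": 50}
    - {"x": 3.27, "y": -1.43, "z": 0.8, "az": 1.6, "hand": 50}
    - {"x": 4.1, "y": -1.79, "z": 1.0, "az": 2.0, "hand": 50}
    - {"x": 4.9, "y": -2.15, "z": 1.2, "az": 2.3, "hand": 50}
    - {"x": 5.73, "y": -2.5, "z": 1.5, "az": 2.69, "hand": 50}
    - {"x": 6.545, "y": -2.862, "z": 1.817, "az": 2.69, "hand": 50}
  grip_force: 60

```text
invalid input
```

```bash
python3 -c "
from h import *
to(508.3,-283.6,36,.183)
f=imaging.grab_frame('side'); cv2.imwrite('pics/s1.png',panel(f[:,:,::-1].copy(),260,110,100,90,6))"
```

```text
at [ 280.   -558.32  230.65] [-3.1404  0.      0.4649] F [0.7  0.01 0.49] t 0.1 -> xyz [ 6.545 -2.859  3.897] a [-1.200e-02  2.000e-03  2.692e+00]
```

View pics/s1.png

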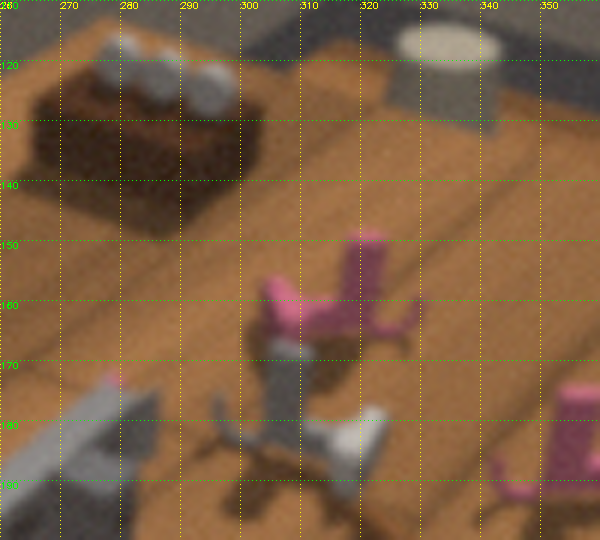

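The move was refused, so the arm hasn't moved and the picture just shows the scene as before. I'll retry with every key given.

>>> drive_tool:
  plan:
    - {"x": 0.82, "y": -0.36, "z": 0.2, "ax": 0, "ay": 0, "az": 0.4, "hand": 50}
    - {"x": 1.64, "y": -0.72, "z": 0.4, "ax": 0, "ay": 0, "az": 0.8, "hand": 50}
    - {"x": 2.45, "y": -1.08, "z": 0.6, "ax": 0, "ay": 0, "az": 1.2, "hand": 50}
    - {"x": 3.27, "y": -1.43, "z": 0.8, "ax": 0, "ay": 0, "az": 1.6, "hand": 50}
    - {"x": 4.1, "y": -1.79, "z": 1.0, "ax": 0, "ay": 0, "az": 2.0, "hand": 50}
    - {"x": 4.9, "y": -2.15, "z": 1.2, "ax": 0, "ay": 0, "az": 2.3, "hand": 50}
    - {"x": 5.73, "y": -2.5, "z": 1.5, "ax": 0, "ay": 0, "az": 2.69, "hand": 50}
    - {"x": 6.545, "y": -2.862, "z": 1.817, "ax": 0, "ay": 0, "az": 2.69, "hand": 50}
  grip_force: 60

```text
clock: 0.95
eef_pos: [509.7, -282.7, 140.1]
tcp_rot: [3.141, -0.001, 0.182]
contact_force: [0.9, -0.3, -0.2]
opening: 0.586
grasp_force: 0.0
```

```bash
python3 -c "
from h import *
to(508.3,-283.6,36,.183)
f=imaging.grab_frame('side'); t=imaging.grab_frame('top')
W=np.hstack([panel(f[:,:,::-1].copy(),280,130,60,70,6),panel(t[:,:,::-1].copy(),335,170,60,70,6)]); cv2.imwrite('pics/s2.png',W)
to(508.3,-283.6,36,.183)"
```

```text
at [ 509.69 -282.66  140.11] [ 3.1411e+00 -5.0000e-04  1.8160e-01] F [ 0.86 -0.31 -0.23] t 0.95 -> xyz [-0.032  0.012  2.082] a [ 0.004 -0.005 -0.013]
at [ 510.16 -279.67  138.28] [-3.1387e+00  1.4000e-03  1.8690e-01] F [-0.9   0.17 -0.27] t 1.05 -> xyz [-0.048  0.076  2.045] a [-0.027  0.014  0.037]
```

View pics/s2.png

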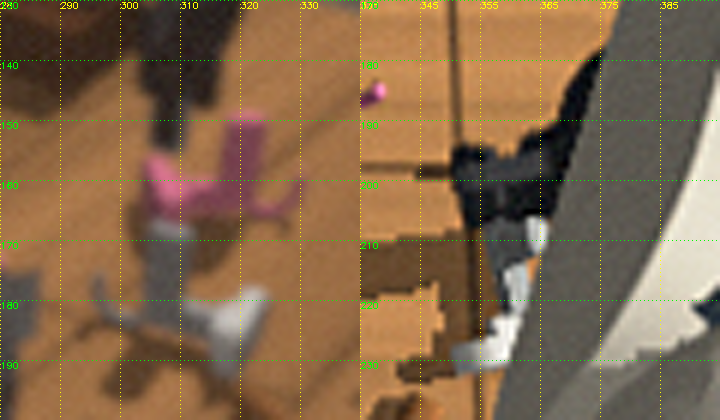

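The side view has the fingers at (307,145), above the lug at (308,168). The arm is still settling from the fast move, so I'll hold briefly.

>>> drive_tool:
  plan:
    - {"x": 0, "y": 0, "z": 0, "ax": 0, "ay": 0, "az": 0, "hand": 50}
    - {"x": 0, "y": 0, "z": 0, "ax": 0, "ay": 0, "az": 0, "hand": 50}
    - {"x": 0, "y": 0, "z": 0, "ax": 0, "ay": 0, "az": 0, "hand": 50}
    - {"x": 0, "y": 0, "z": 0, "ax": 0, "ay": 0, "az": 0, "hand": 50}

```text
clock: 1.45
eef_pos: [508.1, -285.1, 140.9]
tcp_rot: [3.141, -0.001, 0.181]
contact_force: [0.8, 0.0, -0.3]
opening: 0.588
grasp_force: 0.0
```

```bash
python3 -c "
from h import *
to(508.3,-283.6,36,.183)"
```

```text
at [ 508.12 -285.15  140.89] [ 3.1411e+00 -5.0000e-04  1.8150e-01] F [ 0.77  0.03 -0.3 ] t 1.45 -> xyz [ 0.008 -0.031  2.098] a [ 0.005 -0.005 -0.014]
```

Descending at moderate speed, then closing.

>>> drive_tool:
  plan:
    - {"x": 0, "y": 0, "z": 0.4, "ax": 0, "ay": 0, "az": 0, "hand": 50}
    - {"x": 0, "y": -0.02, "z": 0.8, "ax": 0, "ay": 0, "az": 0, "hand": 50}
    - {"x": 0, "y": -0.02, "z": 1.2, "ax": 0, "ay": 0, "az": 0, "hand": 50}
    - {"x": 0, "y": -0.02, "z": 1.6, "ax": 0, "ay": 0, "az": 0, "hand": 50}
    - {"x": 0, "y": -0.02, "z": 1.9, "ax": 0, "ay": 0, "az": 0, "hand": 50}
    - {"x": 0, "y": -0.02, "z": 2.09, "ax": 0, "ay": 0, "az": 0, "hand": 50}
    - {"x": 0, "y": -0.02, "z": 2.09, "ax": 0, "ay": 0, "az": 0, "hand": 50}
    - {"x": 0, "y": -0.02, "z": 2.09, "ax": 0, "ay": 0, "az": 0, "hand": 50}

```text
clock: 2.25
eef_pos: [508.6, -283.4, 36.4]
tcp_rot: [3.141, -0.0, 0.183]
contact_force: [0.5, -0.4, 0.4]
opening: 0.59
grasp_force: 0.0
```

>>> drive_tool:
  plan:
    - {"x": 0, "y": 0, "z": 0, "ax": 0, "ay": 0, "az": 0, "hand": 30}
    - {"x": 0, "y": 0, "z": 0, "ax": 0, "ay": 0, "az": 0, "hand": 22}
    - {"x": 0, "y": 0, "z": 0, "ax": 0, "ay": 0, "az": 0, "hand": 16}
    - {"x": 0, "y": 0, "z": 0, "ax": 0, "ay": 0, "az": 0, "hand": 12}
    - {"x": 0, "y": 0, "z": 0, "ax": 0, "ay": 0, "az": 0, "hand": 6}
    - {"x": 0, "y": 0, "z": 0, "ax": 0, "ay": 0, "az": 0, "hand": 2}
    - {"x": 0, "y": 0, "z": 0, "ax": 0, "ay": 0, "az": 0, "hand": 2}
    - {"x": 0, "y": 0, "z": 0, "ax": 0, "ay": 0, "az": 0, "hand": 2}

```text
clock: 3.05
eef_pos: [508.7, -283.3, 36.4]
tcp_rot: [3.141, -0.001, 0.183]
contact_force: [0.4, 0.6, 5.6]
opening: 0.135
grasp_force: 58.5
```

>>> drive_tool:
  plan:
    - {"x": 0, "y": 0, "z": -0.15, "ax": 0, "ay": 0, "az": 0, "hand": 2}
    - {"x": 0, "y": 0, "z": -0.5, "ax": 0, "ay": 0, "az": 0, "hand": 2}
    - {"x": 0, "y": 0, "z": -1.0, "ax": 0, "ay": 0, "az": 0, "hand": 2}
    - {"x": 0, "y": 0, "z": -1.5, "ax": 0, "ay": 0, "az": 0, "hand": 2}
    - {"x": 0, "y": 0, "z": -2.0, "ax": 0, "ay": 0, "az": 0, "hand": 2}
    - {"x": 0, "y": 0, "z": -2.5, "ax": 0, "ay": 0, "az": 0, "hand": 2}
    - {"x": 0, "y": 0, "z": -2.86, "ax": 0, "ay": 0, "az": 0, "hand": 2}
    - {"x": 0, "y": 0, "z": -2.86, "ax": 0, "ay": 0, "az": 0, "hand": 2}

```text
clock: 3.85
eef_pos: [509.5, -283.8, 181.5]
tcp_rot: [3.139, -0.003, 0.183]
contact_force: [0.3, -0.0, -2.5]
opening: 0.132
grasp_force: 58.6
```

```bash
python3 -c "
from h import *
to(533.5,-125.4,179.4,.017)"
```

```text
at [ 509.55 -283.78  181.53] [ 3.1389 -0.0033  0.1831] F [ 0.33 -0.05 -2.51] t 3.85 -> xyz [ 1.048 -3.028  0.038] a [ 0.023 -0.033  1.586]
```

>>> drive_tool:
  plan:
    - {"x": 0.1, "y": -0.3, "z": 0, "ax": 0, "ay": 0, "az": 0.15, "hand": 2}
    - {"x": 0.26, "y": -0.75, "z": 0, "ax": 0, "ay": 0, "az": 0.4, "hand": 2}
    - {"x": 0.45, "y": -1.3, "z": 0, "ax": 0, "ay": 0, "az": 0.7, "hand": 2}
    - {"x": 0.65, "y": -1.85, "z": 0, "ax": 0, "ay": 0, "az": 1.0, "hand": 2}
    - {"x": 0.83, "y": -2.4, "z": 0, "ax": 0, "ay": 0, "az": 1.3, "hand": 2}
    - {"x": 0.97, "y": -2.8, "z": 0, "ax": 0, "ay": 0, "az": 1.5, "hand": 2}
    - {"x": 1.048, "y": -3.028, "z": 0, "ax": 0, "ay": 0, "az": 1.586, "hand": 2}
    - {"x": 1.048, "y": -3.028, "z": 0, "ax": 0, "ay": 0, "az": 1.586, "hand": 2}

```text
clock: 4.65
eef_pos: [531.6, -123.2, 177.7]
tcp_rot: [-3.141, 0.002, 0.019]
contact_force: [0.1, -0.5, -2.2]
opening: 0.131
grasp_force: 58.7
```

>>> drive_tool:
  plan:
    - {"x": 0, "y": 0, "z": 0, "ax": 0, "ay": 0, "az": 0, "hand": 2}
    - {"x": 0, "y": 0, "z": 0, "ax": 0, "ay": 0, "az": 0, "hand": 2}
    - {"x": 0, "y": 0, "z": 0, "ax": 0, "ay": 0, "az": 0, "hand": 2}
    - {"x": 0, "y": 0, "z": 0, "ax": 0, "ay": 0, "az": 0, "hand": 2}

```text
clock: 5.05
eef_pos: [532.2, -125.3, 178.8]
tcp_rot: [-3.142, 0.0, 0.016]
contact_force: [0.4, 0.1, -1.3]
opening: 0.128
grasp_force: 58.7
```

```bash
python3 -c "
from h import *
to(533.5,-125.4,179.4,.017)
f=imaging.grab_frame('side'); t=imaging.grab_frame('top')
cv2.imwrite('pics/raw_side3.png',f[:,:,::-1]);cv2.imwrite('pics/raw_top3.png',t[:,:,::-1])
W=np.hstack([panel(f[:,:,::-1].copy(),230,130,80,70,5),panel(t[:,:,::-1].copy(),255,175,78,70,5)]); cv2.imwrite('pics/s3.png',W)
"
```

```text
at [ 532.18 -125.28  178.84] [-3.1416e+00  1.0000e-04  1.6200e-02] F [ 0.35  0.09 -1.26] t 5.05 -> xyz [ 0.026  0.003 -0.011] a [-0.     0.001 -0.008]
```

View pics/s3.png

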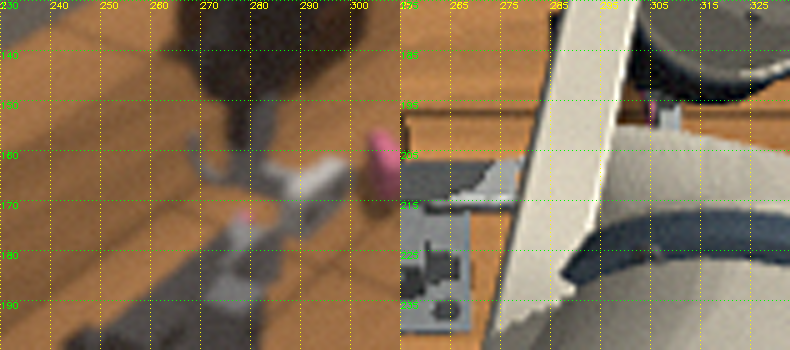

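In the side view the shoe is at (283–298, 161–177), ahead of the rail mouth at about (278,172). The arm hides this area in the top view. I'll check the shoe's lateral position against its predicted projection.

```bash
python3 - <<'E'
from h import *
s=cv2.imread("pics/raw_side3.png"); g=s.mean(2)
p=np.array([532.2,-125.3]); o=p-[50,.8]
for dy in(-18,0,18):
    print("shoe top y",dy,[proj("side",[o[0]+dx,o[1]+dy,177]).round(1).tolist() for dx in(-6.5,0,6.5)])
for y in (-51.3,-20): print("rail top",y,[proj("side",[482.2+dx,y,180.5]).round(1).tolist() for dx in(-10.5,10.5)])
print("lug top",[proj("side",[p[0]+dx,p[1]+dy,219]).round(1).tolist() for dx in(-13,13) for dy in (-6,6)])
print(g[155:182,280:302].round().astype(int))
s0=cv2.imread("pics/raw_side0.png").mean(2); print("rail cols");
for y in(-10,20,150,200,240):
    a,b=[proj("side",[482.2-.018*(y+51)+dx,y,180.5]) for dx in(-10.5,10.5)]
    print(y,a.round(1),b.round(1)); n=(a-b)/np.linalg.norm(a-b); q=np.arange(-4,np.linalg.norm(a-b)+5,.5); w=b+np.outer(q,n)
    pr=cv2.remap(s0.astype(np.float32),w[:,:1].astype(np.float32),w[:,1:].astype(np.float32),1)[:,0]; print(np.linalg.norm(a-b).round(1),pr.round().astype(int))
E
```

```text
shoe top y -18 [[297.7, 162.5], [295.8, 161.8], [294.0, 161.1]]
shoe top y 0 [[294.6, 165.0], [292.7, 164.3], [290.9, 163.6]]
shoe top y 18 [[291.4, 167.5], [289.6, 166.8], [287.8, 166.1]]
rail top -51.3 [[282.3, 175.4], [276.2, 172.9]]
rail top -20 [[276.2, 180.2], [270.1, 177.7]]
lug top [[284.3, 147.8], [282.1, 149.4], [277.2, 145.2], [275.0, 146.7]]
[[ 64  69  72  69  73  90  97 105 105 103 103 102 102 103 104 109 107 111
  116 118 114 118]
 [ 66  73  69  70  78  90 102 103 105  99 102 105 109 108 111 112 114 116
  118 118 122 112]
 [ 64  72  72  76  81  95  99 102 100 106 107 108 107 110 115 113 114 117
  119 120 120 117]
 [ 66  71  73  74  89  93 102 105 108 107 110 108 110 114 117 118 119 120
  116 119 115 118]
 [ 69  72  72  83  93 101 100 101 107 109 110 113 117 118 117 119 120 119
  117 115 116 115]
 [ 75  71  78  87  98 102 109 108 111 114 113 117 117 117 123 130 127 123
  125 119 117 116]
 [ 76  74  82  92 105 110 112 113 114 114 117 118 120 127 143 151 153 145
  135 125 117 115]
 [ 78  77  95 109 121 123 118 114 118 115 117 124 135 143 160 172 173 168
  153 133 120 114]

[... 1927 characters left out ...]
  69  65  64  63]
20 [268.5 186.9] [262.3 184.2]
6.8 [112 113 114 116 117 117 120 123 127 130 133 135 138 138 139 138 137 138
 138 137 137 135 129 121 114 110 109 110 109 108 109 110]
150 [239.8 211.1] [233.3 207.9]
7.2 [110 110 110 111 111 110 112 114 120 127 132 133 134 135 137 138 139 137
 136 136 136 133 128 120 110  98  87  79  76  74  74  73  72]
200 [227.2 221.6] [220.7 218.2]
7.4 [115 115 115 116 116 116 117 119 122 126 131 135 137 136 136 137 138 137
 136 138 140 136 131 122 112 104 102 103 105 106 106 107 107]
240 [216.5 230.6] [209.9 227. ]
7.6 [ 83  90  97 104 112 118 124 129 133 134 134 134 136 137 136 135 138 140
 140 139 140 139 137 130 123 110  95  84  77  72  67  60  57  57]
```

>>> drive_tool:
  plan:
    - {"x": 0, "y": -0.1, "z": -0.011, "ax": 0, "ay": 0, "az": 0, "hand": 2}
    - {"x": 0, "y": -0.2, "z": -0.011, "ax": 0, "ay": 0, "az": 0, "hand": 2}
    - {"x": 0, "y": -0.3, "z": -0.011, "ax": 0, "ay": 0, "az": 0, "hand": 2}
    - {"x": 0, "y": -0.4, "z": -0.011, "ax": 0, "ay": 0, "az": 0, "hand": 2}
    - {"x": 0, "y": -0.48, "z": -0.011, "ax": 0, "ay": 0, "az": 0, "hand": 2}
    - {"x": 0, "y": -0.54, "z": -0.011, "ax": 0, "ay": 0, "az": 0, "hand": 2}
    - {"x": 0, "y": -0.6, "z": -0.011, "ax": 0, "ay": 0, "az": 0, "hand": 2}
    - {"x": 0, "y": -0.6, "z": -0.011, "ax": 0, "ay": 0, "az": 0, "hand": 2}

```text
clock: 5.95
eef_pos: [531.8, -94.4, 179.5]
tcp_rot: [-3.142, 0.0, 0.017]
contact_force: [0.3, -0.9, -2.1]
opening: 0.132
grasp_force: 58.7
```

>>> drive_tool:
  plan:
    - {"x": 0, "y": -0.03, "z": 0, "ax": 0, "ay": 0, "az": 0, "hand": 2}
    - {"x": 0, "y": -0.06, "z": 0, "ax": 0, "ay": 0, "az": 0, "hand": 2}
    - {"x": 0, "y": -0.09, "z": 0, "ax": 0, "ay": 0, "az": 0, "hand": 2}
    - {"x": 0, "y": -0.12, "z": 0, "ax": 0, "ay": 0, "az": 0, "hand": 2}

```text
clock: 6.35
eef_pos: [531.7, -88.6, 179.5]
tcp_rot: [-3.142, 0.0, 0.017]
contact_force: [0.3, 0.1, -2.4]
opening: 0.134
grasp_force: 58.7
```

>>> drive_tool:
  plan:
    - {"x": 0, "y": -0.03, "z": 0, "ax": 0, "ay": 0, "az": 0, "hand": 2}
    - {"x": 0, "y": -0.06, "z": 0, "ax": 0, "ay": 0, "az": 0, "hand": 2}
    - {"x": 0, "y": -0.09, "z": 0, "ax": 0, "ay": 0, "az": 0, "hand": 2}
    - {"x": 0, "y": -0.12, "z": 0, "ax": 0, "ay": 0, "az": 0, "hand": 2}

```text
clock: 6.75
eef_pos: [531.6, -82.6, 179.5]
tcp_rot: [-3.142, -0.0, 0.017]
contact_force: [0.9, -0.4, -1.7]
opening: 0.133
grasp_force: 58.7
```

>>> drive_tool:
  plan:
    - {"x": 0, "y": -0.03, "z": 0, "ax": 0, "ay": 0, "az": 0, "hand": 2}
    - {"x": 0, "y": -0.06, "z": 0, "ax": 0, "ay": 0, "az": 0, "hand": 2}
    - {"x": 0, "y": -0.09, "z": 0, "ax": 0, "ay": 0, "az": 0, "hand": 2}

```text
clock: 7.05
eef_pos: [531.5, -78.1, 179.5]
tcp_rot: [-3.142, -0.0, 0.017]
contact_force: [0.7, 0.2, -2.1]
opening: 0.131
grasp_force: 58.7
```

>>> drive_tool:
  plan:
    - {"x": 0, "y": -0.03, "z": 0, "ax": 0, "ay": 0, "az": 0, "hand": 2}
    - {"x": 0, "y": -0.06, "z": 0, "ax": 0, "ay": 0, "az": 0, "hand": 2}
    - {"x": 0, "y": -0.09, "z": 0, "ax": 0, "ay": 0, "az": 0, "hand": 2}

```text
clock: 7.35
eef_pos: [531.4, -73.6, 179.5]
tcp_rot: [-3.142, -0.0, 0.017]
contact_force: [0.8, -0.4, -2.7]
opening: 0.132
grasp_force: 58.7
```

>>> drive_tool:
  plan:
    - {"x": 0, "y": -0.03, "z": 0, "ax": 0, "ay": 0, "az": 0, "hand": 2}
    - {"x": 0, "y": -0.06, "z": 0, "ax": 0, "ay": 0, "az": 0, "hand": 2}
    - {"x": 0, "y": -0.09, "z": 0, "ax": 0, "ay": 0, "az": 0, "hand": 2}

```text
clock: 7.65
eef_pos: [531.4, -69.1, 179.5]
tcp_rot: [-3.142, 0.0, 0.017]
contact_force: [-1.0, 0.2, -2.7]
opening: 0.132
grasp_force: 58.7
```

>>> drive_tool:
  plan:
    - {"x": 0, "y": -0.04, "z": 0, "ax": 0, "ay": 0, "az": 0, "hand": 2}
    - {"x": 0, "y": -0.08, "z": 0, "ax": 0, "ay": 0, "az": 0, "hand": 2}
    - {"x": 0, "y": -0.12, "z": 0, "ax": 0, "ay": 0, "az": 0, "hand": 2}
    - {"x": 0, "y": -0.16, "z": 0, "ax": 0, "ay": 0, "az": 0, "hand": 2}
    - {"x": 0, "y": -0.2, "z": 0, "ax": 0, "ay": 0, "az": 0, "hand": 2}

```text
clock: 8.15
eef_pos: [531.2, -59.0, 179.5]
tcp_rot: [-3.142, -0.0, 0.017]
contact_force: [-0.6, 0.6, -1.9]
opening: 0.135
grasp_force: 58.7
```

>>> drive_tool:
  plan:
    - {"x": 0, "y": -0.04, "z": 0, "ax": 0, "ay": 0, "az": 0, "hand": 2}
    - {"x": 0, "y": -0.08, "z": 0, "ax": 0, "ay": 0, "az": 0, "hand": 2}
    - {"x": 0, "y": -0.12, "z": 0, "ax": 0, "ay": 0, "az": 0, "hand": 2}
    - {"x": 0, "y": -0.16, "z": 0, "ax": 0, "ay": 0, "az": 0, "hand": 2}
    - {"x": 0, "y": -0.2, "z": 0, "ax": 0, "ay": 0, "az": 0, "hand": 2}

```text
clock: 8.65
eef_pos: [531.0, -49.0, 179.5]
tcp_rot: [-3.142, 0.0, 0.017]
contact_force: [0.8, 0.6, -2.8]
opening: 0.131
grasp_force: 58.7
```

```bash
python3 -c "
from h import *
s=monitor.sense();print(s['contact_force'],s['wrist_torque'],s['eef_pos'],s['tcp_rot'])
f=imaging.grab_frame('side')
cv2.imwrite('pics/s4.png',panel(f[:,:,::-1].copy(),220,120,90,80,7))
"
```

```text
[ 0.84903469  0.58536411 -2.75235116] [ 0.02073893 -0.07669214 -0.02682636] [531.02473923 -49.03741709 179.48167084] [-3.14157256e+00  1.59081515e-05  1.70166492e-02]
```

View pics/s4.png

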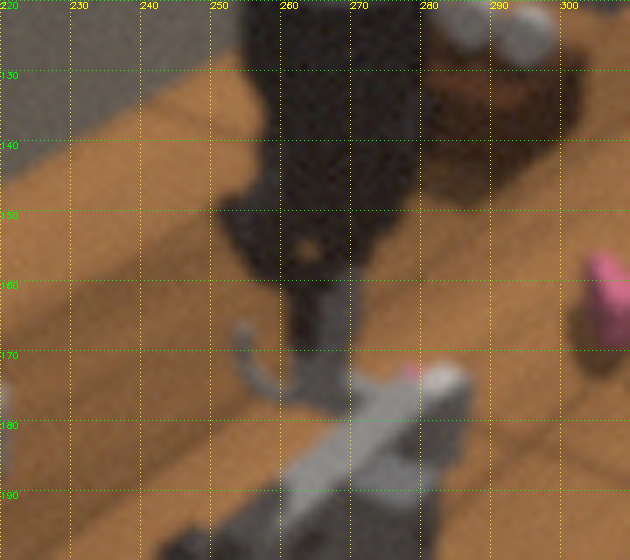

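The shoe is in the rail: only its white tail shows, at (283,173), and the contact forces are about zero. I'll keep sliding.

>>> drive_tool:
  plan:
    - {"x": 0, "y": -0.08, "z": 0, "ax": 0, "ay": 0, "az": 0, "hand": 2}
    - {"x": 0, "y": -0.18, "z": 0, "ax": 0, "ay": 0, "az": 0, "hand": 2}
    - {"x": 0, "y": -0.28, "z": 0, "ax": 0, "ay": 0, "az": 0, "hand": 2}
    - {"x": 0, "y": -0.38, "z": 0, "ax": 0, "ay": 0, "az": 0, "hand": 2}
    - {"x": 0, "y": -0.48, "z": 0, "ax": 0, "ay": 0, "az": 0, "hand": 2}
    - {"x": 0, "y": -0.58, "z": 0, "ax": 0, "ay": 0, "az": 0, "hand": 2}
    - {"x": 0, "y": -0.68, "z": 0, "ax": 0, "ay": 0, "az": 0, "hand": 2}
    - {"x": 0, "y": -0.76, "z": 0, "ax": 0, "ay": 0, "az": 0, "hand": 2}

```text
clock: 9.5
eef_pos: [530.4, -10.7, 179.5]
tcp_rot: [-3.142, -0.0, 0.017]
contact_force: [0.0, -1.2, -2.7]
opening: 0.134
grasp_force: 58.7
```

>>> drive_tool:
  plan:
    - {"x": 0, "y": -0.08, "z": 0, "ax": 0, "ay": 0, "az": 0, "hand": 2}
    - {"x": 0, "y": -0.18, "z": 0, "ax": 0, "ay": 0, "az": 0, "hand": 2}
    - {"x": 0, "y": -0.28, "z": 0, "ax": 0, "ay": 0, "az": 0, "hand": 2}
    - {"x": 0, "y": -0.38, "z": 0, "ax": 0, "ay": 0, "az": 0, "hand": 2}
    - {"x": 0, "y": -0.46, "z": 0, "ax": 0, "ay": 0, "az": 0, "hand": 2}
    - {"x": 0, "y": -0.54, "z": 0, "ax": 0, "ay": 0, "az": 0, "hand": 2}
    - {"x": 0, "y": -0.6, "z": 0, "ax": 0, "ay": 0, "az": 0, "hand": 2}

```text
clock: 10.2
eef_pos: [529.9, 19.1, 179.5]
tcp_rot: [-3.142, 0.0, 0.017]
contact_force: [-0.4, 0.4, -3.0]
opening: 0.134
grasp_force: 58.7
```

>>> drive_tool:
  plan:
    - {"x": 0, "y": -0.06, "z": 0, "ax": 0, "ay": 0, "az": 0, "hand": 2}
    - {"x": 0, "y": -0.12, "z": 0, "ax": 0, "ay": 0, "az": 0, "hand": 2}
    - {"x": 0, "y": -0.18, "z": 0, "ax": 0, "ay": 0, "az": 0, "hand": 2}
    - {"x": 0, "y": -0.24, "z": 0, "ax": 0, "ay": 0, "az": 0, "hand": 2}
    - {"x": 0, "y": -0.3, "z": 0, "ax": 0, "ay": 0, "az": 0, "hand": 2}

```text
clock: 10.7
eef_pos: [529.6, 34.0, 179.5]
tcp_rot: [-3.142, 0.0, 0.017]
contact_force: [-0.3, -0.3, -1.8]
opening: 0.133
grasp_force: 58.7
```

>>> drive_tool:
  plan:
    - {"x": 0, "y": -0.04, "z": 0, "ax": 0, "ay": 0, "az": 0, "hand": 2}
    - {"x": 0, "y": -0.08, "z": 0, "ax": 0, "ay": 0, "az": 0, "hand": 2}
    - {"x": 0, "y": -0.12, "z": 0, "ax": 0, "ay": 0, "az": 0, "hand": 2}
    - {"x": 0, "y": -0.16, "z": 0, "ax": 0, "ay": 0, "az": 0, "hand": 2}

```text
clock: 11.1
eef_pos: [529.5, 41.9, 179.5]
tcp_rot: [-3.142, 0.0, 0.017]
contact_force: [-0.5, 0.2, -2.5]
opening: 0.133
grasp_force: 58.7
```

>>> drive_tool:
  plan:
    - {"x": 0, "y": -0.04, "z": 0, "ax": 0, "ay": 0, "az": 0, "hand": 2}
    - {"x": 0, "y": -0.08, "z": 0, "ax": 0, "ay": 0, "az": 0, "hand": 2}
    - {"x": 0, "y": -0.12, "z": 0, "ax": 0, "ay": 0, "az": 0, "hand": 2}
    - {"x": 0, "y": -0.16, "z": 0, "ax": 0, "ay": 0, "az": 0, "hand": 2}

```text
clock: 11.5
eef_pos: [529.3, 49.9, 179.5]
tcp_rot: [-3.142, 0.0, 0.017]
contact_force: [0.4, -0.3, -2.0]
opening: 0.133
grasp_force: 58.7
```

>>> drive_tool:
  plan:
    - {"x": 0, "y": -0.04, "z": 0, "ax": 0, "ay": 0, "az": 0, "hand": 2}
    - {"x": 0, "y": -0.08, "z": 0, "ax": 0, "ay": 0, "az": 0, "hand": 2}
    - {"x": 0, "y": -0.12, "z": 0, "ax": 0, "ay": 0, "az": 0, "hand": 2}
    - {"x": 0, "y": -0.16, "z": 0, "ax": 0, "ay": 0, "az": 0, "hand": 2}

```text
clock: 11.9
eef_pos: [529.7, 57.7, 179.6]
tcp_rot: [3.141, -0.001, 0.017]
contact_force: [2.7, -1.5, -1.5]
opening: 0.132
grasp_force: 58.7
```

>>> drive_tool:
  plan:
    - {"x": 0, "y": -0.04, "z": 0, "ax": 0, "ay": 0, "az": 0, "hand": 2}
    - {"x": 0, "y": -0.08, "z": 0, "ax": 0, "ay": 0, "az": 0, "hand": 2}
    - {"x": 0, "y": -0.12, "z": 0, "ax": 0, "ay": 0, "az": 0, "hand": 2}

```text
clock: 12.2
eef_pos: [529.6, 63.7, 179.7]
tcp_rot: [3.141, -0.001, 0.017]
contact_force: [3.9, -3.3, -2.7]
opening: 0.13
grasp_force: 58.7
```

>>> drive_tool:
  plan:
    - {"x": 0, "y": -0.04, "z": 0, "ax": 0, "ay": 0, "az": 0, "hand": 2}
    - {"x": 0, "y": -0.08, "z": 0, "ax": 0, "ay": 0, "az": 0, "hand": 2}
    - {"x": 0, "y": -0.12, "z": 0, "ax": 0, "ay": 0, "az": 0, "hand": 2}

```text
clock: 12.5
eef_pos: [529.5, 70.2, 179.7]
tcp_rot: [-3.141, -0.001, 0.017]
contact_force: [3.6, -1.1, -2.1]
opening: 0.132
grasp_force: 58.8
```

>>> drive_tool:
  plan:
    - {"x": 0, "y": -0.04, "z": 0, "ax": 0, "ay": 0, "az": 0, "hand": 2}
    - {"x": 0, "y": -0.08, "z": 0, "ax": 0, "ay": 0, "az": 0, "hand": 2}
    - {"x": 0, "y": -0.12, "z": 0, "ax": 0, "ay": 0, "az": 0, "hand": 2}
    - {"x": 0, "y": -0.16, "z": 0, "ax": 0, "ay": 0, "az": 0, "hand": 2}

```text
clock: 12.9
eef_pos: [529.0, 78.0, 179.5]
tcp_rot: [-3.142, -0.0, 0.017]
contact_force: [4.7, -0.8, -1.6]
opening: 0.135
grasp_force: 58.8
```

>>> drive_tool:
  plan:
    - {"x": 0, "y": -0.05, "z": 0, "ax": 0, "ay": 0, "az": 0, "hand": 2}
    - {"x": 0, "y": -0.1, "z": 0, "ax": 0, "ay": 0, "az": 0, "hand": 2}
    - {"x": 0, "y": -0.15, "z": 0, "ax": 0, "ay": 0, "az": 0, "hand": 2}
    - {"x": 0, "y": -0.2, "z": 0, "ax": 0, "ay": 0, "az": 0, "hand": 2}
    - {"x": 0, "y": -0.25, "z": 0, "ax": 0, "ay": 0, "az": 0, "hand": 2}
    - {"x": 0, "y": -0.3, "z": 0, "ax": 0, "ay": 0, "az": 0, "hand": 2}

```text
clock: 13.5
eef_pos: [528.6, 93.0, 179.5]
tcp_rot: [-3.142, 0.0, 0.017]
contact_force: [4.5, -0.6, -1.2]
opening: 0.131
grasp_force: 58.8
```

>>> drive_tool:
  plan:
    - {"x": 0, "y": -0.05, "z": 0, "ax": 0, "ay": 0, "az": 0, "hand": 2}
    - {"x": 0, "y": -0.1, "z": 0, "ax": 0, "ay": 0, "az": 0, "hand": 2}
    - {"x": 0, "y": -0.15, "z": 0, "ax": 0, "ay": 0, "az": 0, "hand": 2}
    - {"x": 0, "y": -0.2, "z": 0, "ax": 0, "ay": 0, "az": 0, "hand": 2}
    - {"x": 0, "y": -0.25, "z": 0, "ax": 0, "ay": 0, "az": 0, "hand": 2}
    - {"x": 0, "y": -0.3, "z": 0, "ax": 0, "ay": 0, "az": 0, "hand": 2}

```text
clock: 14.1
eef_pos: [528.3, 108.0, 179.5]
tcp_rot: [3.142, 0.0, 0.017]
contact_force: [4.5, -1.1, -1.6]
opening: 0.134
grasp_force: 58.8
```

>>> drive_tool:
  plan:
    - {"x": 0, "y": -0.05, "z": 0, "ax": 0, "ay": 0, "az": 0, "hand": 2}
    - {"x": 0, "y": -0.1, "z": 0, "ax": 0, "ay": 0, "az": 0, "hand": 2}
    - {"x": 0, "y": -0.15, "z": 0, "ax": 0, "ay": 0, "az": 0, "hand": 2}
    - {"x": 0, "y": -0.2, "z": 0, "ax": 0, "ay": 0, "az": 0, "hand": 2}
    - {"x": 0, "y": -0.25, "z": 0, "ax": 0, "ay": 0, "az": 0, "hand": 2}

```text
clock: 14.6
eef_pos: [528.1, 120.5, 179.5]
tcp_rot: [3.142, 0.0, 0.017]
contact_force: [4.4, 0.0, -1.2]
opening: 0.133
grasp_force: 58.8
```

>>> drive_tool:
  plan:
    - {"x": 0, "y": -0.025, "z": 0, "ax": 0, "ay": 0, "az": 0, "hand": 2}
    - {"x": 0, "y": -0.05, "z": 0, "ax": 0, "ay": 0, "az": 0, "hand": 2}
    - {"x": 0, "y": -0.075, "z": 0, "ax": 0, "ay": 0, "az": 0, "hand": 2}
    - {"x": 0, "y": -0.1, "z": 0, "ax": 0, "ay": 0, "az": 0, "hand": 2}

```text
clock: 15.0
eef_pos: [528.1, 125.3, 179.5]
tcp_rot: [3.142, 0.0, 0.017]
contact_force: [4.3, -0.9, -1.7]
opening: 0.134
grasp_force: 58.8
```

>>> drive_tool:
  plan:
    - {"x": 0, "y": -0.02, "z": 0, "ax": 0, "ay": 0, "az": 0, "hand": 2}
    - {"x": 0, "y": -0.04, "z": 0, "ax": 0, "ay": 0, "az": 0, "hand": 2}
    - {"x": 0, "y": -0.06, "z": 0, "ax": 0, "ay": 0, "az": 0, "hand": 2}

```text
clock: 15.3
eef_pos: [528.0, 128.3, 179.5]
tcp_rot: [3.142, 0.0, 0.017]
contact_force: [4.3, -1.1, -1.7]
opening: 0.135
grasp_force: 58.9
```

>>> drive_tool:
  plan:
    - {"x": 0, "y": -0.02, "z": 0, "ax": 0, "ay": 0, "az": 0, "hand": 2}
    - {"x": 0, "y": -0.04, "z": 0, "ax": 0, "ay": 0, "az": 0, "hand": 2}

```text
clock: 15.5
eef_pos: [528.0, 130.3, 179.5]
tcp_rot: [3.142, 0.0, 0.017]
contact_force: [4.3, -0.7, -2.0]
opening: 0.133
grasp_force: 58.9
```

>>> drive_tool:
  plan:
    - {"x": 0, "y": -0.02, "z": 0, "ax": 0, "ay": 0, "az": 0, "hand": 2}
    - {"x": 0, "y": -0.04, "z": 0, "ax": 0, "ay": 0, "az": 0, "hand": 2}

```text
clock: 15.7
eef_pos: [527.9, 132.4, 179.5]
tcp_rot: [3.142, 0.0, 0.017]
contact_force: [5.1, -0.6, -2.1]
opening: 0.131
grasp_force: 58.9
```

>>> drive_tool:
  plan:
    - {"x": 0, "y": -0.02, "z": 0, "ax": 0, "ay": 0, "az": 0, "hand": 2}
    - {"x": 0, "y": -0.04, "z": 0, "ax": 0, "ay": 0, "az": 0, "hand": 2}

```text
clock: 15.9
eef_pos: [527.9, 134.4, 179.5]
tcp_rot: [-3.142, -0.0, 0.017]
contact_force: [4.4, -1.5, -3.0]
opening: 0.137
grasp_force: 58.9
```

>>> drive_tool:
  plan:
    - {"x": 0, "y": -0.02, "z": 0, "ax": 0, "ay": 0, "az": 0, "hand": 2}
    - {"x": 0, "y": -0.04, "z": 0, "ax": 0, "ay": 0, "az": 0, "hand": 2}

```text
clock: 16.1
eef_pos: [527.9, 136.3, 179.5]
tcp_rot: [3.142, 0.0, 0.017]
contact_force: [3.9, -1.4, -2.4]
opening: 0.139
grasp_force: 58.9
```

>>> drive_tool:
  plan:
    - {"x": 0, "y": -0.02, "z": 0, "ax": 0, "ay": 0, "az": 0, "hand": 2}
    - {"x": 0, "y": -0.03, "z": 0, "ax": 0, "ay": 0, "az": 0, "hand": 2}

```text
clock: 16.3
eef_pos: [527.8, 137.9, 179.5]
tcp_rot: [-3.142, 0.0, 0.017]
contact_force: [4.6, -1.1, -1.8]
opening: 0.135
grasp_force: 58.9
```

>>> drive_tool:
  plan:
    - {"x": 0, "y": -0.02, "z": 0, "ax": 0, "ay": 0, "az": 0, "hand": 2}
    - {"x": 0, "y": -0.03, "z": 0, "ax": 0, "ay": 0, "az": 0, "hand": 2}

```text
clock: 16.5
eef_pos: [527.8, 139.3, 179.5]
tcp_rot: [-3.142, 0.0, 0.017]
contact_force: [4.6, -1.5, -2.2]
opening: 0.126
grasp_force: 58.9
```

>>> drive_tool:
  plan:
    - {"x": 0, "y": -0.02, "z": 0, "ax": 0, "ay": 0, "az": 0, "hand": 2}
    - {"x": 0, "y": -0.03, "z": 0, "ax": 0, "ay": 0, "az": 0, "hand": 2}

```text
clock: 16.7
eef_pos: [527.3, 140.7, 179.4]
tcp_rot: [3.141, 0.001, 0.017]
contact_force: [1.1, -1.5, -1.4]
opening: 0.13
grasp_force: 58.9
```

>>> drive_tool:
  plan:
    - {"x": 0, "y": -0.01, "z": 0, "ax": 0, "ay": 0, "az": 0, "hand": 2}
    - {"x": 0, "y": -0.02, "z": 0, "ax": 0, "ay": 0, "az": 0, "hand": 2}

```text
clock: 16.9
eef_pos: [527.2, 141.3, 179.3]
tcp_rot: [3.141, 0.001, 0.017]
contact_force: [1.9, -4.5, -1.2]
opening: 0.137
grasp_force: 59.0
```

The x force fell from 4.6 to 1 N, so the catch sprang out. The y force is now about 4.5 N, so the shoe is on the buffer. I'll press a hair more and check that it holds.

>>> drive_tool:
  plan:
    - {"x": 0, "y": -0.01, "z": 0, "ax": 0, "ay": 0, "az": 0, "hand": 2}
    - {"x": 0, "y": -0.01, "z": 0, "ax": 0, "ay": 0, "az": 0, "hand": 2}

```text
clock: 17.1
eef_pos: [527.2, 141.7, 179.3]
tcp_rot: [3.14, 0.001, 0.017]
contact_force: [0.9, -5.5, -0.3]
opening: 0.135
grasp_force: 59.0
```

>>> drive_tool:
  plan:
    - {"x": 0, "y": 0.02, "z": 0, "ax": 0, "ay": 0, "az": 0, "hand": 2}
    - {"x": 0, "y": 0.03, "z": 0, "ax": 0, "ay": 0, "az": 0, "hand": 2}
    - {"x": 0, "y": 0.03, "z": 0, "ax": 0, "ay": 0, "az": 0, "hand": 2}

```text
clock: 17.4
eef_pos: [527.2, 140.8, 179.2]
tcp_rot: [-3.141, 0.001, 0.017]
contact_force: [-0.4, -1.8, -1.7]
opening: 0.134
grasp_force: 58.9
```

>>> drive_tool:
  plan:
    - {"x": 0, "y": 0.02, "z": 0, "ax": 0, "ay": 0, "az": 0, "hand": 2}
    - {"x": 0, "y": 0.02, "z": 0, "ax": 0, "ay": 0, "az": 0, "hand": 2}

```text
clock: 17.6
eef_pos: [527.4, 140.3, 179.3]
tcp_rot: [-3.14, 0.001, 0.016]
contact_force: [-1.9, 2.5, -2.0]
opening: 0.133
grasp_force: 58.9
```

The pull-back meets +2.5 N, so the catch holds. I'll relax the position, release and retreat upward.

>>> drive_tool:
  plan:
    - {"x": 0, "y": -0.012, "z": 0, "ax": 0, "ay": 0, "az": 0, "hand": 2}
    - {"x": 0, "y": -0.012, "z": 0, "ax": 0, "ay": 0, "az": 0, "hand": 8}
    - {"x": 0, "y": -0.012, "z": 0, "ax": 0, "ay": 0, "az": 0, "hand": 14}
    - {"x": 0, "y": -0.012, "z": 0, "ax": 0, "ay": 0, "az": 0, "hand": 20}
    - {"x": 0, "y": -0.012, "z": 0, "ax": 0, "ay": 0, "az": 0, "hand": 30}
    - {"x": 0, "y": -0.012, "z": 0, "ax": 0, "ay": 0, "az": 0, "hand": 40}
    - {"x": 0, "y": -0.012, "z": 0, "ax": 0, "ay": 0, "az": 0, "hand": 45}
    - {"x": 0, "y": -0.012, "z": 0, "ax": 0, "ay": 0, "az": 0, "hand": 45}

```text
clock: 18.4
eef_pos: [527.9, 140.3, 179.5]
tcp_rot: [-3.142, -0.0, 0.017]
contact_force: [0.3, 0.1, -0.0]
opening: 0.53
grasp_force: 0.0
```

>>> drive_tool:
  plan:
    - {"x": 0, "y": 0, "z": -0.2, "ax": 0, "ay": 0, "az": 0, "hand": 45}
    - {"x": 0, "y": 0, "z": -0.5, "ax": 0, "ay": 0, "az": 0, "hand": 45}
    - {"x": 0, "y": 0, "z": -0.9, "ax": 0, "ay": 0, "az": 0, "hand": 45}
    - {"x": 0, "y": 0, "z": -1.3, "ax": 0, "ay": 0, "az": 0, "hand": 45}
    - {"x": 0, "y": 0, "z": -1.7, "ax": 0, "ay": 0, "az": 0, "hand": 45}
    - {"x": 0, "y": 0, "z": -2.0, "ax": 0, "ay": 0, "az": 0, "hand": 45}
    - {"x": 0, "y": 0, "z": -2.2, "ax": 0, "ay": 0, "az": 0, "hand": 45}
    - {"x": 0, "y": 0, "z": -2.2, "ax": 0, "ay": 0, "az": 0, "hand": 45}

```text
clock: 19.2
eef_pos: [528.5, 140.5, 291.2]
tcp_rot: [-3.141, -0.003, 0.017]
contact_force: [-0.6, -0.1, -0.2]
opening: 0.529
grasp_force: 0.0
```

```bash
python3 -c "
from h import *
f=imaging.grab_frame('side');t=imaging.grab_frame('top')
W=np.hstack([panel(f[:,:,::-1].copy(),190,150,75,75,5),panel(t[:,:,::-1].copy(),170,170,75,75,5)]);cv2.imwrite('pics/s5.png',W)
s=monitor.sense();print(s['contact_force'],s['eef_pos'],s['clock'])"
```

```text
[ 0.15758205 -0.5403947  -0.60869997] [527.63353733 140.30695888 289.27445995] 19.3
```

View pics/s5.png

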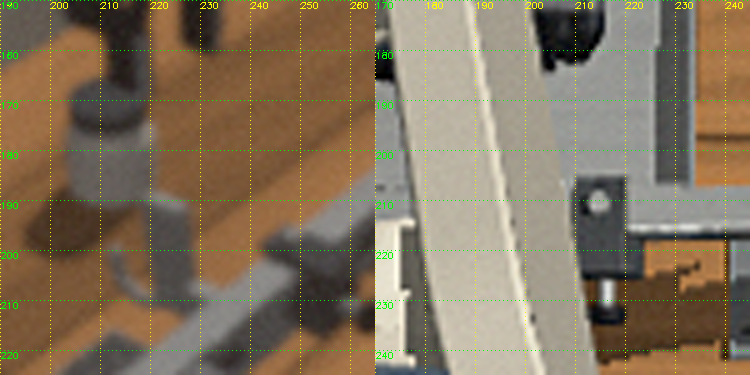

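The side view shows the carrier upright in the rail, with its lug at (224,200), just past the stop housing at (250,200). The gripper is clear of it, so I'm handing the job in.

```bash
python3 -c "
from rig import r
print(r.sign_off())"
```

```text
the job is handed in; nothing more can be done
None
```

The carrier is home in the rail against the buffer with the catch sprung out behind it (felt as a force drop, then a 2.5 N hold on pull-back), released with the gripper clear, and the job was handed in after about 19 s; no verdict was returned.

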